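# Shut and lock the wheel box

## Robot

A 6-joint arm with a two-finger parallel gripper is mounted at the origin on a cart in front of the work surface, level with it; the furniture and walls round the work are solid. World frame = base frame: x ahead of the robot, y to its left, z up, the work surface at z = 0. Lengths are in m, angles in degrees, forces in N, time in s.
With the tool pointing down it reaches from about 0.3 to 0.75 m from the base axis. Payload 8.5 kg.
Tool frame: the origin (TCP) lies at the very end of the fingers, on their centre line; the grasp point (between the pads) lies 19 mm behind it; z points along the fingers, y is the line along which they close (so a half turn about z gives the same grasp; the last joint's range is limited). The gripper opens to 85 mm and grips with 20 to 120 N. Pads are 22 mm wide; open, the fingers measure 114 mm over their backs; the gripper's body (76 mm by 85 mm) begins 54 mm behind the grasp point. The pads swing forward as they close: fully open they stand 13 mm farther back than shut.
Start: joints at [52.695, 21.807, 74.336, -0, 83.858, -12.336], TCP at [0.232, 0.499, 0.207] pointing down, gripper open.
Joint ranges: [-178.18, 178.18], [-50.72, 133.34], [12.68, 142.11], [-81.47, 261.47], [9.98, 163.14], [-165.26, 165.26]. Speed limits (degrees/s): [136.94, 136.94, 180, 180, 180, 180].

## Interface

Orientations are given as a 3x3 rotation matrix whose columns are the frame's x, y, z axes.
In Python, from rig import env, optics, spotter gives the robot as it stands.
- The arm moves only by the shell command python3 -m crank 'ROWS' [FORCE]. ROWS is JSON, one flat list of numbers, 5 for each row, row after row: the finger opening in cm, from 0 to 8.54, then the shift along the tool's x, y, z in cm, then the turn about the tool's z in rad. A call has exactly 8 rows; each row shifts and turns the commanded pose from where the row before left it, along the tool's axes as they then stand; what a row does not reach is not made up. A row lasts 1/12 s, in which the tool goes at most 41.7 mm and 7.16 degrees, less where a joint would pass 70% of its speed; a pose out of reach is approached as far as the arm can. A call is refused whole if a number of a shift passes 4.17 or a number of a turn 0.125, either way. A call with a gripper value outside its range is refused whole. The fingers move at their own pace and stop on an object; FORCE is the grip in N (left out, the last holds). Time passes only in rows, so rows that do not move let the fingers close, or fill a call up. It gives the time, the measured TCP pose, the force, the opening and the grip force at its end, in the units of the state.
- env.observe(): the state, without advancing time (a new reading comes with each control period).
- optics.get_image(name): name is "side" or "top" or "wrist"; returns a dict with "color" (480x640x3 uint8, red, green, blue), "intrinsics" (3x3 intrinsics, pixels), "distortion" ([k1, k2, p1, p2, k3] as OpenCV has them; the pictures are not rectified), "pose" (4x4, takes a point from camera to world coordinates). Camera axes: x right, y up, looking along -z (the intrinsics and any distortion apply to the point x, -y, -z); pixel columns grow to the right and rows downward; lengths in m; the calibration is good to about 2 mm. A picture is of the moment at which its call begins. There is no depth.
- env.close_job(): hands the job in; it is judged then, once.
Trained networks look in a picture, given as the dict that the camera call returned (one of the last four; its "shot" number tells which), for a name from the list of things; names that differ only in an ending like _2 or _b are one class to them, and where a whole thing is asked for, a point or a joint stands for the part that bears it (a point fixed in the world has none). Each returns a list of dicts, best first, with "score" (0 to 1); they miss things now and then, are a little off and sometimes report something else, mostly with a low value. They report only what shows in the picture. A call takes as long as a camera call. They do not tell look-alikes from the thing itself.
- spotter.look_for(picture, query): "at" ([column, row] as shares, 0 to 1, of the picture: columns of its width, rows of its height, amid what is visible of it).
The state is a dict: "time_s": time; "q": joint angles; "qvel": joint speeds; "joint_efforts": joint torques, N m; "position": TCP position; "tool_rot": TCP orientation; "ft_force": force on the tool from outside, world axes, zero at the start; "wrist_torque": the same for the moment, N m; "grip_width": finger opening in m; "gripper_force": force on a finger pad.
Only numpy, scipy, OpenCV 4.12 (cv2) and the standard library are available. Lean on these libraries where they do the work, as an engineer would, in place of code of your own. Each camera call takes 0.05 s, during which the arm holds its last target. There are 200 camera calls.

## Task

The sliding lid of the wooden wheel box has been left drawn out. Push it fully home by its dark finger ledge, and then swing the red turn-button round across the lid's end, square behind the ledge, so that the lid cannot slide open again. Leave the wheels in the box and everything else on the bench where it is.

Things in the scene. Friction and masses are not known exactly. Their poses are not given: they have to be found in the camera images.
- wheel_box: open-ended wooden box for toy wheels, screwed to the bench, 140 mm (its x) by 200 mm (its y) by 64 mm high. Origin: centre of its underside on the bench top, z up. Its lid slides along the box's y in grooved rails: out over the +y end (whose wall is only 49 mm high), home toward -y. The rails along its two long sides are 16 mm wide (54 to 70 mm from the centre line) and 64 mm high.
- lid (a joint): the sliding plywood lid: travel in m, 0 = fully home, up to 0.125 = drawn out toward the box's +y. Lid surface 57 mm above the bench, 122 mm wide. About 2.5 N of sliding friction plus 8 N per m/s; it stays where it is left and meets a solid stop at 0.
- ledge (a point): middle of the top edge of the dark wooden finger ledge on the lid, 79 mm above the bench. The ledge is 96 mm wide (along the box's x), stands 22 mm above the lid, and has an upright face toward the box's +y, flush with the lid's outer end; this point lies on that face. Its other side slopes down to the lid. With the lid home the point is at (0, 84) mm from the box origin in the box's x, y. Pushing the upright face toward the box's -y slides the lid home.
- turn_button (a joint): the small red turn-button, a bar pivoted about a vertical screw on the box's rail: angle in rad. 0 = lying across the lid end along the box's +x, just behind the ledge, which locks the lid (solid stop); 1.57 = pointing along the box's +y, clear of the lid; it grows counter-clockwise seen from above, up to 2.0. About 0.05 N m of friction; it stays where it is left.
- button_pivot (a point): centre of the turn-button's pivot screw, on the top of the bar, 78 mm above the bench, at (-62, 92) mm from the box origin in the box's x, y.
- button_tip (a point): middle of the free end of the turn-button, at its top, 48 mm from the pivot. The bar is 12 mm wide and reaches from 66 to 78 mm above the bench.
- wheel_1: loose toy wheel (natural wood), 36 mm across, 14 mm high, lying flat in the box; origin: centre of its underside. To be left in the box.
- wheel_2: loose toy wheel (purple), 36 mm across, 14 mm high, lying flat in the box; origin: centre of its underside. To be left in the box.
- wheel_3: loose toy wheel (natural wood), 36 mm across, 14 mm high, lying flat in the box; origin: centre of its underside. To be left in the box.
- sanding_block: cork sanding block, 63x101x34 mm; loose on the bench, to be left alone. Origin: centre of its underside.
- tape_measure: yellow tape measure, 38x75x62 mm; loose on the bench, to be left alone. Origin: centre of its underside.
- tape_roll: roll of yellow cloth tape lying flat, 112 mm across, 45 mm high; loose on the bench, to be left alone. Origin: centre of its underside.
- wood_glue: white glue bottle with red nozzle, 58 mm across, 187 mm high; loose on the bench, to be left alone. Origin: centre of its underside.
- screwdriver: yellow-handled screwdriver lying down, 222 mm long; loose on the bench, to be left alone. Origin: centre of its underside.
- marker: white and purple felt marker lying down, 135 mm long; loose on the bench, to be left alone. Origin: centre of its underside.
Mind the look-alikes: they are no part of the job. What is meant by the wheel_1 is not pink, and is the smaller of those in its own colour.

How it is judged:
By the outcome, as a careful person would: the job done as asked, in the order asked, and still so for the second after the job is handed in, with the robot touching nothing.
It also fails if it takes over 48 s, if anything falls off the work surface, if the arm or the gripper's body presses on something with over 40 N, if the wrist force passes 120 N, or if a joint passes its speed limit or range.

## Working session

There is one attempt and no reset: what is moved stays moved. The work goes in short steps, Python scripts to look and compute and a shell command to move; the robot and the scene stay as the last step left them, time stands still between calls to the robot, and variables do not carry over. Pictures are saved under pics/ and viewed, at most 10 in all, crops included, and the job is handed in when it is done.

```bash
mkdir -p pics
cat > h.py <<'E'
import numpy as np,cv2
from rig import env,optics,spotter
def ray(p,uv):
    n=cv2.undistortPoints(np.array([[uv]],float),p["intrinsics"],np.array(p["distortion"],float))[0,0]
    T=np.array(p["pose"]);d=T[:3,:3]@np.array([n[0],-n[1],-1]);return T[:3,3],d
def onz(p,uv,z):
    o,d=ray(p,uv);return o+d*(z-o[2])/d[2]
def proj(p,X):
    T=np.array(p["pose"]);c=T[:3,:3].T@(np.array(X,float)-T[:3,3])
    return cv2.projectPoints(np.array([[c[0],-c[1],-c[2]]]),np.zeros(3),np.zeros(3),np.array(p["intrinsics"],float),np.array(p["distortion"],float))[0][0,0]
def save(p,n): cv2.imwrite("pics/"+n+".png",p["color"][:,:,::-1])
E
python3 - <<'E'
from h import *
s=env.observe();print(s["time_s"],s["position"],np.round(s["tool_rot"],3))
for c in["top","side"]:
    p=optics.get_image(c);save(p,c+"0");print(c,np.round(p["pose"],2).tolist())
    for n,z in[("ledge",.079),("button_pivot",.078),("button_tip",.078),("wheel_box",.06)]:
        for r in spotter.look_for(p,n)[:2]:
            uv=np.array(r["at"])*[640,480];print(n,round(r["score"],2),uv.round(),onz(p,uv,z).round(3))
E
```

```text
0.0 [0.23195031 0.49831286 0.20608105] [[-0.907  0.422 -0.001]
 [ 0.422  0.907 -0.001]
 [ 0.    -0.002 -1.   ]]
top [[-0.02, 1.0, -0.07, 0.5], [-1.0, -0.02, -0.02, -0.01], [-0.02, 0.07, 1.0, 1.06], [0.0, 0.0, 0.0, 1.0]]
ledge 0.6 [305. 229.] [0.585 0.022 0.079]
button_tip 0.69 [152. 219.] [0.612 0.363 0.078]
wheel_box 0.94 [331. 232.] [ 0.579 -0.035  0.06 ]
side [[-0.9, 0.26, -0.34, 0.11], [-0.43, -0.51, 0.75, 1.03], [0.02, 0.82, 0.57, 0.89], [0.0, 0.0, 0.0, 1.0]]
ledge 0.74 [319. 258.] [0.575 0.068 0.079]
button_pivot 0.47 [342. 258.] [0.519 0.039 0.078]
button_tip 0.67 [343. 259.] [0.516 0.042 0.078]
wheel_box 0.71 [332. 246.] [ 0.577 -0.022  0.06 ]
```

View pics/top0.png

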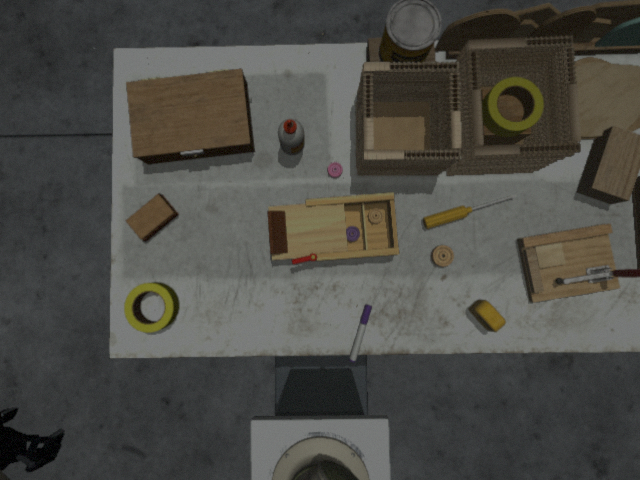

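View pics/side0.png

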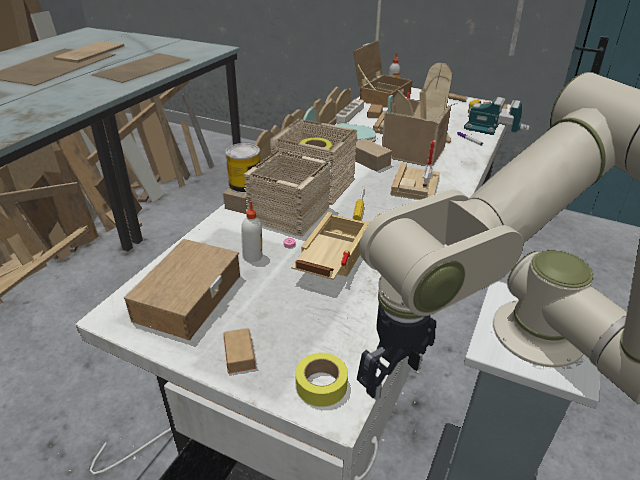

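Top view: box at about (270–398, 195–262), long axis near world y. The lid is drawn out to the left, its ledge at (278,231), and the button pivot is at (313,257) with the tip near (293,262). I'll zoom in for accurate corners.

Run:
```python
from h import *
p=optics.get_image("top");c=p["color"][180:275,255:410,::-1]
cv2.imwrite("pics/crop.png",cv2.resize(c,None,fx=5,fy=5,interpolation=cv2.INTER_CUBIC))
h=cv2.cvtColor(p["color"],cv2.COLOR_RGB2HSV)
m=((h[...,0]<6)|(h[...,0]>174))&(h[...,1]>170)&(h[...,2]>80)
m[:, :255]=0;m[:245]=0;m[275:]=0;m[:,400:]=0
ys,xs=np.nonzero(m);print(len(xs),xs.min(),xs.max(),cv2.fitLine(np.c_[xs,ys].astype(np.float32),2,0,.01,.01).ravel(),np.c_[xs,ys][[xs.argmin(),xs.argmax()]])
```

```text
87 292 316 [ 9.7993976e-01 -1.9929394e-01  3.0265518e+02  2.5914941e+02] [[292 260]
 [316 256]]
```

View pics/crop.png

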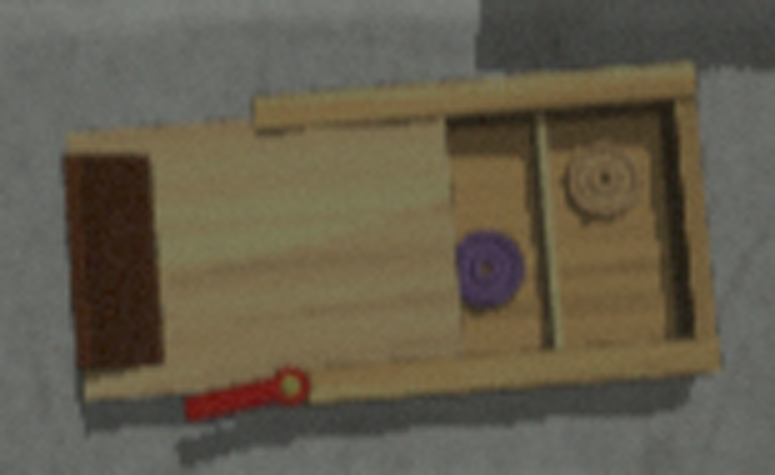

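```bash
cat >> h.py <<'E'
def tobox(P,o,a): 
    c,s=np.cos(a),np.sin(a);d=np.array(P)[:2]-o;return np.array([c*d[0]+s*d[1],-s*d[0]+c*d[1]])*1000
def toworld(b,o,a):
    c,s=np.cos(a),np.sin(a);b=np.array(b)/1000.;return o+[c*b[0]-s*b[1],s*b[0]+c*b[1]]
def delta(b,z,yaw,o,a):
    "tool-axis shift (cm) and turn (rad) to reach box xy mm, z m, tool y at box heading 90deg+yaw"
    s=env.observe();R=np.array(s["tool_rot"]);d=np.r_[toworld(b,o,a),z]-s["position"]
    t=np.pi/2+a+yaw-np.arctan2(R[1,1],R[0,1]);t=(t+np.pi/2)%np.pi-np.pi/2
    print("t",s["time_s"],"box xy",tobox(s["position"],o,a).round(1),"z",s["position"][2].round(4),"shift cm",(R.T@d*100).round(2),"turn",round(-t,3),"F",np.round(s["ft_force"],1))
E
python3 - <<'E'
from h import *
from scipy.optimize import least_squares
p=optics.get_image("top")
C=lambda u,v:(255+(u+.5)/5-.5,180+(v+.5)/5-.5)
pts=[((70,100),64,(253,97)),((54,100),64,(257,131)),((70,-100),64,(694,64)),((-70,-100),64,(719,370)),((-62,92),78,(290,385))]
W=[onz(p,C(*c),z/1000)[:2] for _,z,c in pts]
f=lambda v:np.concatenate([toworld(b,v[:2],v[2])-w for (b,_,_),w in zip(pts,W)])
r=least_squares(f,[.58,-.03,.1]);print(r.x,(f(r.x)*1000).round(1))
o,a=r.x[:2],r.x[2]
for n,c in[("ledgeA",(66,155)),("ledgeB",(80,370)),("tip",(187,409))]:print(n,tobox(onz(p,C(*c),.0785),o,a).round(1))
delta((0,280),.2,0,o,a)
open("pose.txt","w").write(" ".join(map(str,r.x)))
E
```

```text
[ 0.59006442 -0.08094504  0.05680591] [ 0.8  0.7  0.3  1.4  0.9 -0.8 -1.5 -1.5 -0.5  0.2]
ledgeA [ 47.3 183.5]
ledgeB [-48.3 183.6]
tip [-68.8 137.7]
t 0.6 box xy [-324.4  598.9] z 0.2067 shift cm [-43.67 -12.75   0.67] turn -0.493 F [ 0.5 -0.5 -0.4]
```

```bash
python3 -m crank '[0,0,0,0,-0.123, 0,0,0,0,-0.123, 0,0,0,0,-0.123, 0,0,0,0,-0.124, 0,-2.7,-3,0,0, 0,-2.7,-3,0,0, 0,-2.7,-3,0,0, 0,-2.7,-3,0,0]' 
python3 -m crank '[0,-2.7,-3,0,0, 0,-2.7,-3,0,0, 0,-2.7,-3,0,0, 0,-2.7,-3,0,0, 0,-2.7,-3,0,0, 0,-2.7,-3,0,0, 0,-2.7,-3,0,0, 0,-2.7,-3,0,0]'
cat > d.py <<'E'
from h import *
import sys
v=np.loadtxt("pose.txt");x,y,z=map(float,sys.argv[1:4]);delta((x,y),z,float(sys.argv[4]) if len(sys.argv)>4 else 0,v[:2],v[2])
E
python3 d.py 0 225 .066
python3 - <<'E'
from h import *
v=np.loadtxt("pose.txt")
p=optics.get_image("wrist");save(p,"w1")
for b,z in[((0,183.5),79),((-62,92),78),((-68.8,137.7),78),((70,100),64)]:print(b,proj(p,np.r_[toworld(b,v[:2],v[2]),z/1000]).round())
E
```

```text
time_s: 1.27
position: [0.3477, 0.3837, 0.2068]
tool_rot: [[-0.998, -0.058, 0.0], [-0.058, 0.998, 0.0], [-0.0, 0.0, -1.0]]
ft_force: [0.4, 0.2, 1.2]
grip_width: -0.0
gripper_force: 0.0
time_s: 1.93
position: [0.5774, 0.156, 0.2068]
tool_rot: [[-0.998, -0.057, 0.0], [-0.057, 0.998, 0.0], [-0.0, 0.0, -1.0]]
ft_force: [0.6, 0.2, 0.7]
grip_width: 0.0004
gripper_force: 0.0
t 1.9333 box xy [  0.8 237.2] z 0.2068 shift cm [ 0.08 -1.22 14.08] turn 0.0 F [0.6 0.2 0.7]
(0, 183.5) [253. 221.]
(-62, 92) [141. 150.]
(-68.8, 137.7) [194. 141.]
(70, 100) [175. 286.]
```

View pics/w1.png

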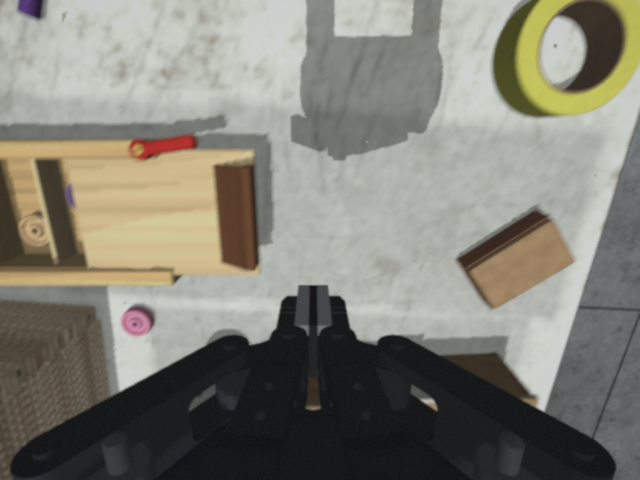

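The wrist view agrees with the map: ledge at (256,217) and pivot at (139,149), against predictions of (253,221) and (141,150). Descending, then pushing.

```bash
python3 -m crank '[0,0,0,3.5,0, 0,0,0,3.5,0, 0,0,0,3.5,0, 0,0,0,3.5,0, 0,0,-1.2,0,0, 0,0,-1,0,0, 0,0,-1,0,0, 0,0,-1,0,0]' 
python3 -m crank '[0,0,-1.2,0,0, 0,0,-1.2,0,0, 0,0,-1.2,0,0, 0,0,-1.2,0,0, 0,0,-1.2,0,0, 0,0,-1.2,0,0, 0,0,-1,0,0, 0,0,0,0,0]' 
python3 d.py 0 110 .066
```

```text
time_s: 2.65
position: [0.5801, 0.1143, 0.0693]
tool_rot: [[-0.998, -0.057, 0.004], [-0.057, 0.998, -0.0], [-0.004, -0.0, -1.0]]
ft_force: [0.7, 1.2, -0.2]
grip_width: 0.0
gripper_force: 0.0
time_s: 3.32
position: [0.5836, 0.0318, 0.0667]
tool_rot: [[-0.998, -0.055, 0.0], [-0.055, 0.998, -0.0], [-0.0, -0.0, -1.0]]
ft_force: [-0.2, -0.4, -0.3]
grip_width: 0.0001
gripper_force: 0.0
t 3.3167 box xy [-1.00e-01  1.13e+02] z 0.0667 shift cm [-0.01 -0.3   0.07] turn -0.001 F [-0.2 -0.4 -0.3]
```

```bash
python3 -m crank '[0,0,-0.2,0,0, 0,0,-0.2,0,0, 0,0,-0.2,0,0, 0,0,-0.2,0,0, 0,0,-0.2,0,0, 0,0,-0.2,0,0, 0,0,-0.1,0,0, 0,0,-0.1,0,0]'
python3 - <<'E'
from h import *
v=np.loadtxt("pose.txt")
p=optics.get_image("wrist");save(p,"w2")
for b in[(48,84),(-48,84)]:print(b,proj(p,np.r_[toworld(b,v[:2],v[2]),.079]).round())
E
python3 d.py 0 95 .066
```

```text
time_s: 3.98
position: [0.5841, 0.0198, 0.0667]
tool_rot: [[-0.998, -0.057, 0.0], [-0.057, 0.998, 0.0], [-0.0, 0.0, -1.0]]
ft_force: [0.4, -0.9, -0.5]
grip_width: 0.0001
gripper_force: 0.0
(48, 84) [282. 373.]
(-48, 84) [277. 197.]
t 4.0333 box xy [ -0.2 100.8] z 0.0667 shift cm [-0.02 -0.58  0.07] turn 0.0 F [-0.3  0.2  0.7]
```

View pics/w2.png

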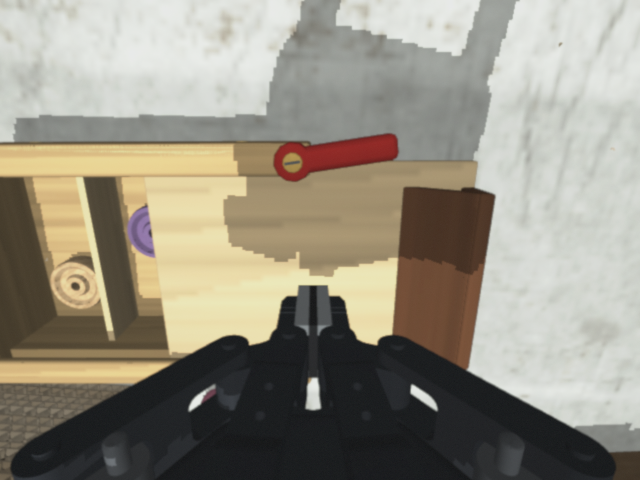

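The wrist view shows the fingers past the ledge: its dark bar is at (400–490, 190–365) and the fingertip at (313,287) is above the lid. The ledge wasn't pushed, so I need the true geometry before moving again.

Run:
```python
from h import *
v=np.loadtxt("pose.txt");o,a=v[:2],v[2]
s=env.observe()
p=optics.get_image("wrist")
for u in[(493,195),(467,365),(403,187)]:print("wrist",tobox(onz(p,u,.079),o,a).round(1))
print("wr pivot",tobox(onz(p,(291,162),.078),o,a).round(1),"tcp px",proj(p,s["position"]).round())
q=optics.get_image("side");print("side tcp px",proj(q,s["position"]).round(1))
for y in(84,183.5):print(y,[proj(q,np.r_[toworld((x,y),o,a),.079]).round() for x in(-48,48)])
t=optics.get_image("top");print("top tcp",proj(t,s["position"]).round(1))
A=cv2.resize(q["color"][190:310,260:420,::-1],None,fx=5,fy=5,interpolation=cv2.INTER_CUBIC)
cv2.imwrite("pics/s2.png",A)
B=cv2.resize(t["color"][160:280,240:400,::-1],None,fx=5,fy=5,interpolation=cv2.INTER_CUBIC);cv2.imwrite("pics/t2.png",B)
```

```text
wrist [-48.7 182.6]
wrist [ 42.8 182.9]
wrist [-52.4 141.2]
wr pivot [-63.4  90.7] tcp px [314. 282.]
side tcp px [323.4 251.3]
84 [array([342., 248.]), array([310., 240.])]
183.5 [array([328., 269.]), array([295., 260.])]
top tcp [306.7 229.6]
```

View pics/s2.png

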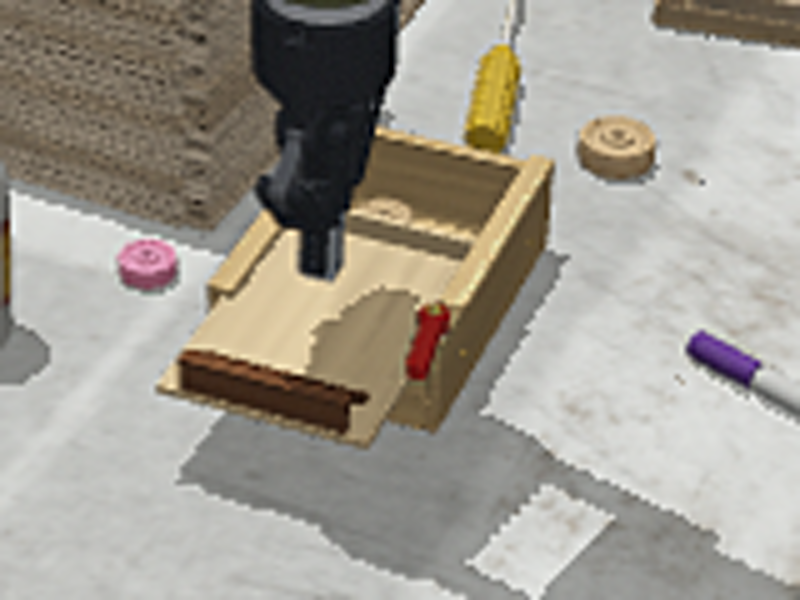

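The lid hasn't moved: the ledge is still at y≈183. The side view puts the real fingertip about 13 mm above the reported TCP (seen at row 246, TCP at row 251), so the shut fingers just cleared the 79 mm ledge. I'll go back out and try again with the TCP at z≈0.054, which still clears the 49 mm end wall.

```bash
python3 -m crank '[0,0,0,-3.5,0, 0,0,0,-1,0, 0,0,3.2,0,0, 0,0,3.2,0,0, 0,0,3.2,0,0, 0,0,3.2,0,0, 0,0,0,0,0, 0,0,0,2.5,0]' 
python3 -m crank '[0,0,0,3.25,0, 0,0,0,0,0, 0,0,-1,0,0, 0,0,-1,0,0, 0,0,-1,0,0, 0,0,-1,0,0, 0,0,-1,0,0, 0,0,-1,0,0]' 
python3 d.py 0 150 .054
python3 - <<'E'
from h import *
v=np.loadtxt("pose.txt")
p=optics.get_image("wrist")
q=optics.get_image("side")
A=cv2.resize(q["color"][215:305,260:380,::-1],(480,360),interpolation=cv2.INTER_CUBIC)
B=cv2.resize(p["color"][100:400,100:550,::-1],None,fx=.7,fy=.7)
C=np.zeros((570,480,3),np.uint8);C[:360]=A;C[360:570,:315]=B;cv2.imwrite("pics/c3.png",C)
E
```

```text
time_s: 4.85
position: [0.5791, 0.1497, 0.0907]
tool_rot: [[-0.998, -0.06, 0.009], [-0.06, 0.998, 0.001], [-0.009, -0.0, -1.0]]
ft_force: [1.2, -0.7, -0.3]
grip_width: -0.0003
gripper_force: 0.0
time_s: 5.52
position: [0.5806, 0.0863, 0.055]
tool_rot: [[-0.998, -0.056, 0.001], [-0.056, 0.998, -0.0], [-0.001, -0.0, -1.0]]
ft_force: [0.6, 0.1, -0.4]
grip_width: -0.0001
gripper_force: 0.0
t 5.5167 box xy [  0.  167.5] z 0.055 shift cm [ 0.   -1.75  0.1 ] turn -0.0 F [ 0.6  0.1 -0.4]
```

View pics/c3.png

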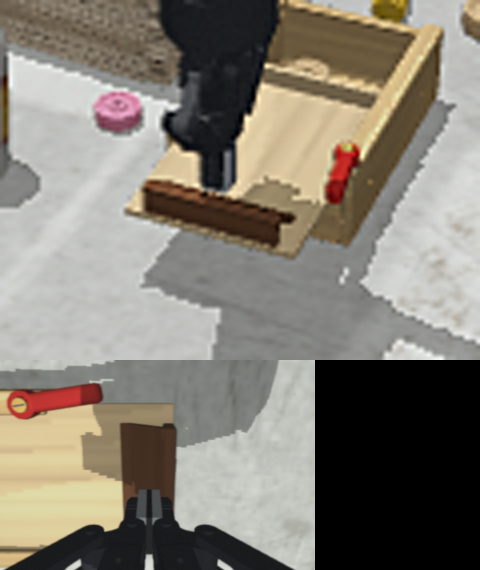

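Run:
```python
from h import *
v=np.loadtxt("pose.txt");o,a=v[:2],v[2]
s=env.observe();P=np.array(s["position"]);R=np.array(s["tool_rot"])
q=optics.get_image("side")
for b in(0,.012,.024,.036):print(b,"side tip",proj(q,P-[0,0,-b]).round(1))
p=optics.get_image("wrist")
for b in(0,.012,.024,.036):print(b,"wrist tip",proj(p,P+[0,0,b]).round(1))
for u in[(350,200),(273,205)]:print("face",tobox(onz(p,u,.079),o,a).round(1))
h=p["color"].astype(int);save(p,"w3")
print([tobox(onz(q,(260+x/4,215+y/4),.079),o,a).round(1) for x,y in[(148,183),(293,218)]])
C=cv2.resize(p["color"][160:320,210:430,::-1],None,fx=3,fy=3);cv2.imwrite("pics/w3c.png",C)
```

```text
0 side tip [313.8 268.6]
0.012 side tip [313.8 265.1]
0.024 side tip [313.8 261.5]
0.036 side tip [313.8 257.9]
0 wrist tip [311.9 282.1]
0.012 wrist tip [311.8 292.1]
0.024 wrist tip [311.7 303.5]
0.036 wrist tip [311.6 316.8]
face [-48.6 183.4]
face [-46.5 151. ]
[array([ 41.6, 182.4]), array([-59.5, 178.6])]
```

View pics/w3c.png

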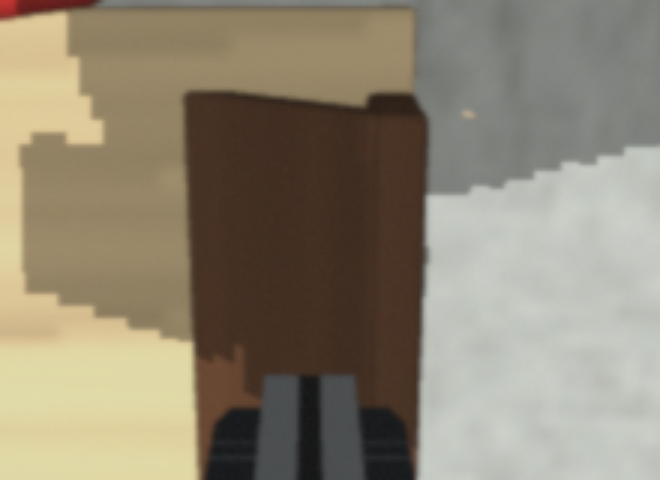

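The fingers crossed the ledge again without touching it. It is still at y≈183, and side-view parallax puts the tip 20–25 mm above the reported TCP. I'll retry with the TCP at z≈0.038.

```bash
python3 -m crank '[0,0,0,-3,0, 0,0,0,0,0, 0,0,2,0,0, 0,0,2,0,0, 0,0,2,0,0, 0,0,0,2.35,0, 0,0,0,2.35,0, 0,0,0,0,0]' 
python3 d.py 0 225 .038
python3 -m crank '[0,0,-0.6,0,0, 0,0,-0.6,0,0, 0,0,-0.6,0,0, 0,0,-0.6,0,0, 0,0,-0.6,0,0, 0,0,-0.6,0,0, 0,0,-0.6,0,0, 0,0,-0.6,0,0]'
python3 - <<'E'
from h import *
v=np.loadtxt("pose.txt");o,a=v[:2],v[2]
p=optics.get_image("wrist");save(p,"w4")
c=cv2.cvtColor(p["color"],cv2.COLOR_RGB2HSV)
for y in(183.5,175,165):print(y,[proj(p,np.r_[toworld((x,y),o,a),.079]).round() for x in(-48,)])
for r in(200,230,250):print(r,p["color"][r,230:420:10].sum(1).tolist())
E
python3 d.py 0 100 .038
```

```text
time_s: 6.38
position: [0.5743, 0.1485, 0.0335]
tool_rot: [[-0.998, -0.059, -0.007], [-0.059, 0.998, -0.0], [0.007, 0.0, -1.0]]
ft_force: [-0.3, 0.7, -0.6]
grip_width: 0.0005
gripper_force: 0.0
t 6.3833 box xy [ -2.7 229.9] z 0.0335 shift cm [-0.26 -0.5  -0.45] turn 0.002 F [-0.3  0.7 -0.6]
time_s: 7.05
position: [0.5799, 0.0994, 0.0377]
tool_rot: [[-0.998, -0.057, 0.001], [-0.057, 0.998, 0.0], [-0.001, 0.0, -1.0]]
ft_force: [1.0, 2.3, 2.9]
grip_width: 0.0001
gripper_force: 1.6
183.5 [array([322., 210.])]
175 [array([299., 210.])]
165 [array([272., 210.])]
200 [115, 235, 378, 367, 115, 124, 406, 400, 410, 383, 376, 382, 406, 401, 387, 388, 408, 407, 400]
230 [151, 152, 146, 167, 170, 90, 406, 414, 398, 372, 393, 399, 396, 395, 388, 389, 527, 601, 602]
250 [154, 159, 149, 163, 167, 98, 400, 399, 616, 554, 581, 596, 598, 628, 611, 610, 604, 613, 622]
t 7.1 box xy [  0.  179.6] z 0.0375 shift cm [ 0.   -7.96 -0.05] turn -0.0 F [0.9 1.3 2.2]
```

Contact this time: the ledge face is now at y≈169.5, ahead of the fingers at 179.6. Pushing on.

```bash
python3 -m crank '[0,0,-0.9,0,0, 0,0,-0.9,0,0, 0,0,-0.9,0,0, 0,0,-0.9,0,0, 0,0,-0.9,0,0, 0,0,-0.9,0,0, 0,0,-0.9,0,0, 0,0,-0.4,0,0]'
cat > edge.py <<'E'
from h import *
v=np.loadtxt("pose.txt");o,a=v[:2],v[2]
p=optics.get_image("wrist");P=env.observe()["position"]
ty=tobox(P,o,a)[1]
best=[]
for x in(-40,-35,-30):
    ys=np.arange(ty-45,ty+12,.5);val=[]
    for y in ys:
        u=proj(p,np.r_[toworld((x,y),o,a),.079]).round().astype(int);val.append(int(p["color"][u[1],u[0]].sum()))
    val=np.array(val);i=np.nonzero(val<200)[0];best.append(ys[i[-1]] if len(i) else None)
print("tcp y",ty.round(1),"ledge face y",best)
E
python3 edge.py; python3 d.py 0 94 .038
```

```text
time_s: 7.77
position: [0.5835, 0.0314, 0.0372]
tool_rot: [[-0.998, -0.056, -0.0], [-0.056, 0.998, -0.0], [0.0, -0.0, -1.0]]
ft_force: [0.7, 2.3, 2.1]
grip_width: 0.0002
gripper_force: 1.4
tcp y 112.3 ledge face y [np.float64(103.30767146372673), np.float64(103.30767146372673), np.float64(103.30767146372673)]
t 7.8167 box xy [ -0.3 112.3] z 0.0371 shift cm [-0.03 -1.83 -0.09] turn -0.001 F [-0.4  0.1 -0.3]
```

```bash
python3 -m crank '[0,0,-0.3,0,0, 0,0,-0.3,0,0, 0,0,-0.3,0,0, 0,0,-0.3,0,0, 0,0,-0.3,0,0, 0,0,-0.1,0,0, 0,0,-0.1,0,0, 0,0,0,0,0]' 
python3 d.py 0 94 .038
python3 -m crank '[0,0,-0.1,0,0, 0,0,0,0,0, 0,0,-0.1,0,0, 0,0,0,0,0, 0,0,-0.05,0,0, 0,0,0,0,0, 0,0,0,0,0, 0,0,0,0,0]' 
python3 edge.py; python3 d.py 0 94 .038
```

```text
time_s: 8.48
position: [0.584, 0.0162, 0.037]
tool_rot: [[-0.998, -0.057, -0.001], [-0.057, 0.998, 0.001], [0.001, 0.001, -1.0]]
ft_force: [0.2, 3.6, 0.2]
grip_width: -0.0004
gripper_force: 2.0
t 8.4833 box xy [-0.5 97.4] z 0.037 shift cm [-0.05 -0.34 -0.1 ] turn 0.0 F [0.2 3.6 0.2]
time_s: 9.15
position: [0.584, 0.016, 0.0371]
tool_rot: [[-0.998, -0.058, -0.001], [-0.058, 0.998, 0.004], [0.001, 0.004, -1.0]]
ft_force: [0.8, 15.2, 0.5]
grip_width: 0.0001
gripper_force: 7.6
tcp y 97.2 ledge face y [np.float64(84.6743334022087), np.float64(85.1743334022087), np.float64(85.1743334022087)]
t 9.2 box xy [-0.6 97.2] z 0.0371 shift cm [-0.06 -0.32 -0.09] turn 0.001 F [-0.3 15.   0.2]
```

The lid is home: it stopped against 15 N with the ledge face at 84–85 mm. Next I'll lift, go round to the outer side of the button, and come down there.

```bash
python3 -m crank '[0,0,1.5,0,0, 0,0,0.7,-1,0, 0,0,0,-3.5,0, 0,0,0,-0.5,0, 0,3.3,0.65,0,0, 0,3.3,0.65,0,0, 0,3.3,0.6,0,0, 0,0,0,0,0]' 
python3 -m crank '[0,0,0,2,0, 0,0,0,2,0, 0,0,0,0,0, 0,0,0,0,0, 0,0,0,0,0, 0,0,0,0,0, 0,0,0,0,0, 0,0,0,0,0]' 
python3 d.py -79 139 .045
python3 - <<'E'
from h import *
v=np.loadtxt("pose.txt");o,a=v[:2],v[2]
p=optics.get_image("wrist")
C=p["color"][:,:,::-1].copy();cv2.imwrite("pics/w5.png",C)
t=optics.get_image("top");save(t,"t5")
for y in(84,):print(proj(p,np.r_[toworld((0,84),o,a),.079]).round())
E
```

```text
time_s: 9.87
position: [0.4774, 0.0495, 0.0875]
tool_rot: [[-0.998, -0.058, -0.005], [-0.058, 0.998, -0.0], [0.005, 0.0, -1.0]]
ft_force: [0.6, 0.2, 0.3]
grip_width: -0.0002
gripper_force: 0.0
time_s: 10.53
position: [0.4837, 0.0486, 0.0478]
tool_rot: [[-0.998, -0.057, 0.001], [-0.057, 0.998, -0.0], [-0.001, -0.0, -1.0]]
ft_force: [-0.4, -0.8, 0.7]
grip_width: -0.0006
gripper_force: 0.0
t 10.5333 box xy [-98.9 135.4] z 0.0478 shift cm [-1.99  0.36  0.29] turn 0.001 F [-0.4 -0.8  0.7]
[217. 477.]
```

View pics/w5.png

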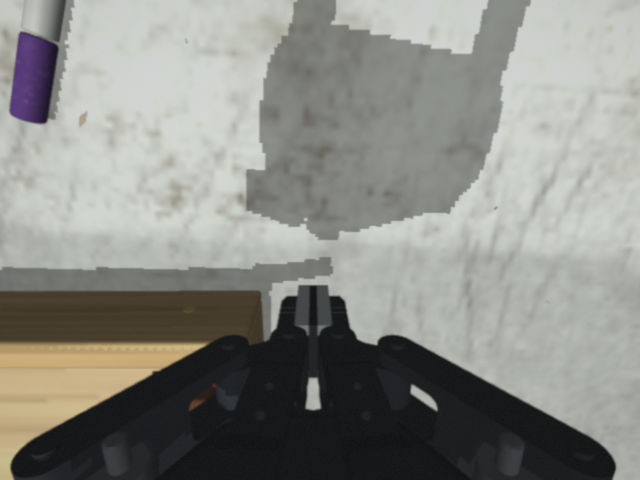

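The fingers are outside the box, just left of the button and clear of it; the tip is at about (313,287). Sweeping the button round.

```bash
python3 -m crank '[0,-1,0.2,0.3,0, 0,-1,0.1,0,0, 0,-0.9,-0.2,0,0, 0,-0.9,-0.2,0,0, 0,-0.8,-0.2,0,0, 0,-0.55,-0.45,0,0, 0,-0.55,-0.45,0,0, 0,0,0,0,0]' 
python3 d.py -37 114 .045
python3 - <<'E'
from h import *
v=np.loadtxt("pose.txt");o,a=v[:2],v[2]
t=optics.get_image("side")
for r in spotter.look_for(t,"button_tip")[:2]:
    uv=np.array(r["at"])*[640,480];print(r["score"],tobox(onz(t,uv,.078),o,a).round(1))
E
```

```text
time_s: 11.3
position: [0.5422, 0.0389, 0.0442]
tool_rot: [[-0.998, -0.056, 0.001], [-0.056, 0.998, -0.001], [-0.001, -0.001, -1.0]]
ft_force: [-0.0, -0.1, -0.6]
grip_width: 0.0004
gripper_force: 0.2
t 11.3 box xy [-41.  122.4] z 0.0442 shift cm [-0.4  -0.84 -0.07] turn -0.0 F [-0.  -0.1 -0.6]
0.6 [-68.3 106.4]
```

```bash
cat > ang.py <<'E'
from h import *
v=np.loadtxt("pose.txt");o,a=v[:2],v[2]
for c in("top","side","wrist"):
    p=optics.get_image(c);h=cv2.cvtColor(p["color"],cv2.COLOR_RGB2HSV)
    m=((h[...,0]<6)|(h[...,0]>174))&(h[...,1]>170)&(h[...,2]>60)
    B=np.array([tobox(onz(p,(x,y),.078),o,a) for y,x in zip(*np.nonzero(m))])
    if len(B)==0: print(c,0);continue
    d=B-[-62,92];r=np.hypot(*d.T);k=r<65;B=B[k];d=d[k];r=r[k]
    f=(r>18)
    print(c,k.sum(),"mean dir deg",np.degrees(np.arctan2(*d[f].mean(0)[::-1])).round(1) if f.any() else None,"rmax",r.max().round() if len(r) else None,"far pt",B[r.argmax()].round() if len(r) else None)
E
python3 ang.py
```

```text
top 0 mean dir deg None rmax None far pt None
side 51 mean dir deg 62.5 rmax 48.0 far pt [-26. 124.]
wrist 2372 mean dir deg 25.1 rmax 35.0 far pt [-29. 102.]
```

The button is turning as planned, now at about 25°. I'll finish the swing gently.

```bash
python3 -m crank '[0,-0.2,-0.3,0,0, 0,-0.15,-0.3,0,0, 0,-0.1,-0.2,0,0, 0,0,-0.1,0,0, 0,0,-0.1,0,0, 0,0,-0.1,0,0, 0,0,0,0,0, 0,0,0,0,0]' 
python3 d.py -36 111 .045; python3 ang.py
```

```text
time_s: 12.22
position: [0.5463, 0.0291, 0.0444]
tool_rot: [[-0.998, -0.057, 0.001], [-0.057, 0.998, -0.0], [-0.001, -0.0, -1.0]]
ft_force: [0.7, 1.4, 0.8]
grip_width: 0.0
gripper_force: 0.5
t 12.2167 box xy [-37.5 112.4] z 0.0444 shift cm [-0.15 -0.14 -0.06] turn 0.0 F [0.7 1.4 0.8]
top 0 mean dir deg None rmax None far pt None
side 48 mean dir deg 62.7 rmax 46.0 far pt [-17. 103.]
wrist 2309 mean dir deg 1.2 rmax 38.0 far pt [-24.  90.]
```

```bash
python3 -m crank '[0,0,-0.1,0,0, 0,0,0,0,0, 0,0,-0.05,0,0, 0,0,0,0,0, 0,0,-0.05,0,0, 0,0,0,0,0, 0,0,0,0,0, 0,0,0,0,0]' 
python3 d.py -36 111 .045; python3 ang.py
```

```text
time_s: 13.03
position: [0.5462, 0.0273, 0.0443]
tool_rot: [[-0.998, -0.057, 0.0], [-0.057, 0.998, -0.0], [-0.0, -0.0, -1.0]]
ft_force: [0.8, 2.1, 0.5]
grip_width: 0.0003
gripper_force: 1.1
t 13.0333 box xy [-37.6 110.5] z 0.0443 shift cm [-0.16  0.05 -0.07] turn 0.0 F [0.8 2.1 0.5]
top 0 mean dir deg None rmax None far pt None
side 46 mean dir deg 45.8 rmax 45.0 far pt [-17.  94.]
wrist 2304 mean dir deg -3.6 rmax 38.0 far pt [-24.  87.]
```

```bash
python3 -m crank '[0,0,-0.05,0,0, 0,0,0,0,0, 0,0,-0.05,0,0, 0,0,0,0,0, 0,0,-0.05,0,0, 0,0,0,0,0, 0,0,0,0,0, 0,0,0,0,0]' 
python3 d.py -36 111 .045; python3 ang.py
```

```text
time_s: 13.85
position: [0.5463, 0.0265, 0.0443]
tool_rot: [[-0.998, -0.057, 0.0], [-0.057, 0.998, 0.001], [-0.0, 0.001, -1.0]]
ft_force: [3.1, 7.4, 0.7]
grip_width: -0.0002
gripper_force: 3.4
t 13.85 box xy [-37.6 109.8] z 0.0443 shift cm [-0.16  0.12 -0.07] turn 0.0 F [3.1 7.4 0.7]
top 0 mean dir deg None rmax None far pt None
side 47 mean dir deg 42.4 rmax 45.0 far pt [-17.  94.]
wrist 2291 mean dir deg -5.1 rmax 39.0 far pt [-24.  86.]
```

Solid stop at 7.4 N. I'll back straight off in +y, lift, and check.

```bash
python3 -m crank '[0,0,0.3,0,0, 0,0,1,0,0, 0,0,2,0,0, 0,0,2,0,0, 0,0,2,0,0, 0,0,0,-3,0, 0,0,0,-3.5,0, 0,0,0,-3.5,0]' 
python3 -m crank '[0,0,2,-1,0, 0,0,2,0,0, 0,0,2,0,0, 0,0,0,0,0, 0,0,0,0,0, 0,0,0,0,0, 0,0,0,0,0, 0,0,0,0,0]' 
python3 ang.py
python3 - <<'E'
from h import *
p=optics.get_image("wrist");t=optics.get_image("top")
A=cv2.resize(p["color"][:,:,::-1],(533,400));B=cv2.resize(t["color"][180:280,245:405,::-1],(320,200))
C=np.zeros((600,533,3),np.uint8);C[:400]=A;C[400:,:320]=B;cv2.imwrite("pics/f.png",C)
E
```

```text
time_s: 14.67
position: [0.5409, 0.0993, 0.1449]
tool_rot: [[-0.998, -0.058, -0.003], [-0.058, 0.998, -0.001], [0.003, -0.0, -1.0]]
ft_force: [-0.0, 0.3, 0.9]
grip_width: -0.0
gripper_force: 0.0
time_s: 15.33
position: [0.5386, 0.1578, 0.1541]
tool_rot: [[-0.998, -0.056, -0.0], [-0.056, 0.998, -0.0], [0.0, -0.0, -1.0]]
ft_force: [-0.1, 0.8, 0.4]
grip_width: -0.0004
gripper_force: 0.0
top 105 mean dir deg -0.6 rmax 46.0 far pt [-16.  94.]
side 96 mean dir deg 16.5 rmax 45.0 far pt [-17.  94.]
wrist 1189 mean dir deg 2.4 rmax 46.0 far pt [-17.  89.]
```

View pics/f.png

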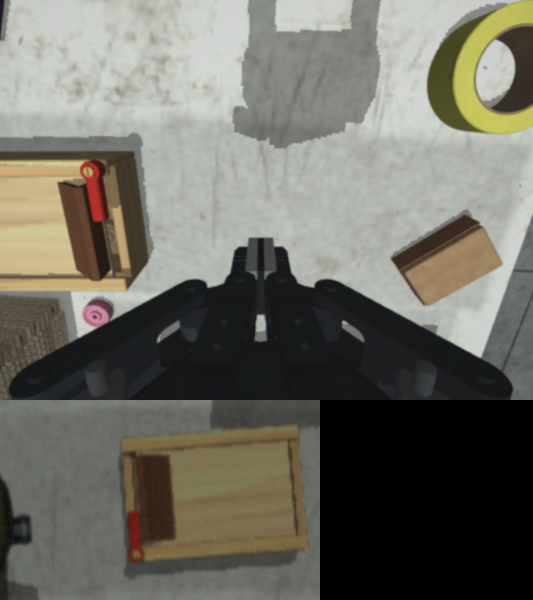

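The lid is shut, and the button lies square behind the ledge at about 0° (pivot at (90,170), tip at (98,218)). The gripper is clear and nothing else has moved.

```bash
python3 -c "from rig import env;print(env.close_job())"
```

```text
the job is handed in; nothing more can be done
None
```

The lid is pushed fully home, the red turn-button lies across its end square behind the ledge, and the job was handed in after about 15 s of robot time; two early passes cleared the ledge without touching it, and nothing else moved in the views I checked.

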